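# Take the trial-fitted table lamp apart for lacquering

### The job

The turned wooden lamp was only dry-fitted as a trial and must come apart before lacquering. Take it apart and set each of its four parts down gently (do not drop it or tip it over), upright and flat on the bottom of the carrier that fits it: the black lampholder in the small white dish, the stem in the round recess of the thick wooden block, the stepped collar in the smaller square tray and the wide foot in the larger square tray. Leave the tape roll and the screwdriver where they lie.

Things in the scene. Friction and masses are not known exactly. Their poses are not given: they have to be found in the camera images.
- foot: Lowest part of the lamp: red-brown wooden disc, 130 mm across and 18 mm thick, with a central upright round tenon 30 mm in diameter that rises from the disc to 66 mm above the underside (the thing to grip it by once bare). Weighs about 0.35 kg. Origin: centre of the underside, z up.
- collar: Red-brown stepped wooden collar slipped over the foot's tenon (a loose fit) and resting on the foot: flange 92 mm across and 16 mm thick, above it a neck 50 mm in diameter up to 40 mm above the underside (grip the neck); through bore 36 mm. The tenon stands 8 mm above the neck, so the collar must be lifted straight up by 50 mm to come free. Weighs about 0.16 kg. Origin: centre of the underside, z up.
- stem: Red-brown turned stem, 130 mm tall, standing on the collar: base 64 mm across, waist 31 mm, near its top (96 to 126 mm above the underside) a straight round part 38 mm in diameter to grip; a brass nipple 12 mm in diameter stands 9 mm above the top. A socket in its underside, 36 mm wide and 12 mm deep, sits loosely 8 mm over the tenon. Weighs about 0.19 kg, bottom-heavy. Origin: centre of the underside, z up.
- lampholder: Black round lampholder, loosely on the stem's nipple at the top of the lamp: 52 mm tall, 40 mm in diameter, with a 42 mm skirt over its lowest 10 mm and an open mouth on top (rim wall 3 mm). Its underside has an 18 mm wide, 10 mm deep hole for the nipple. Weighs about 0.06 kg. Origin: centre of the underside, z up. The whole fitted lamp is 240 mm tall.
- foot_tray: Larger square plywood tray for the foot, fixed to the bench: 162 mm outside, 150 mm inside, rim 16 mm high and 6 mm thick, cork-lined floor 6 mm above the bench. Origin: centre of the underside; x and y along its sides, z up.
- collar_tray: Smaller square plywood tray for the collar, fixed to the bench: 124 mm outside, 112 mm inside, rim 16 mm high and 6 mm thick, cork-lined floor 6 mm above the bench. Origin: centre of the underside; x and y along its sides, z up.
- stem_block: Square light wooden block for the stem, fixed to the bench: 116 mm wide and 30 mm high, with a round recess 84 mm in diameter in its middle, 22 mm deep (recess floor 8 mm above the bench). Origin: centre of the underside, z up.
- holder_dish: Small square white plastic dish for the lampholder, fixed to the bench: 68 mm outside, 62 mm inside, 22 mm high, floor 4 mm above the bench. Origin: centre of the underside, z up.
- tape_roll: Bystander: roll of brown packing tape lying flat, 88 mm across, 46 mm high, loose. Origin: centre of the underside.
- screwdriver: Bystander: screwdriver with an orange handle, 190 mm long, lying loose on the right of the bench. Origin: under its middle; x from handle to tip.
Things that resemble listed ones, but are neither listed nor needed, are in the scene too. What is shaped like the foot but orange is not meant.

How it is judged:
By the outcome, as a careful person would: the job done as asked, in the order asked, and still so for the second after the job is handed in, with the robot touching nothing.
It also fails if it takes over 125 s, if anything falls off the work surface, if the arm or the gripper's body presses on something with over 40 N, if the wrist force passes 120 N, or if a joint passes its speed limit or range.

### The arm

A 6-joint arm with a two-finger parallel gripper is mounted at the origin on the work surface. World frame = base frame: x ahead of the robot, y to its left, z up, the work surface at z = 0. Lengths are in m, angles in rad, forces in N, time in s.
With the tool pointing down it reaches from about 0.275 to 0.975 m from the base axis. Payload 8.4 kg.
Tool frame: the origin (TCP) lies midway between the tips of the shut fingers; the grasp point (between the pads) lies bot.hold_point_z behind it (bot.hold_point_z is the distance from the TCP to the grasp point, in m); z points along the fingers, y is the line along which they close (so a half turn about z gives the same grasp; the last joint's range is limited). The gripper opens to 92 mm and grips with 3 to 60 N. Pads are 20 mm wide; open, the fingers measure 128 mm over their backs; the gripper's body (75 mm by 189 mm) begins 69 mm behind the grasp point.
Start: joints at [1.118, 0.353, 1.633, -0, 1.155, -0.002], TCP at [0.272, 0.563, 0.215] pointing down, gripper open.
Joint ranges: [-2.63, 2.63], [-0.92, 2.1], [0.06, 2.66], [-1.3, 4.44], [0, 2.69], [-3.02, 3.02]. Speed limits (rad/s): [2.22, 2.22, 2.79, 3.14, 3.14, 3.14].

### API

Orientations are given as a rotation vector (axis times angle).
In Python, from cell import bot gives the robot as it stands. The module is installed in compiled form; this text tells all that it offers.
- The arm moves only by the tool send_rows, never from a script. Its argument "targets" is a list that holds one entry, the list of rows, each a list of 4 numbers: the shift along the tool's x, y, z in units of 20 cm (1.0 is 20 cm), then the turn about the tool's z in units of 90 degrees (1.0 is 90 degrees). A call has 1 to 8 rows; each row is the pose to reach, as a shift and turn from the pose commanded when the call began, along the tool's axes at that moment; what a row does not reach only later rows make up. A row lasts 1/10 s, in which the tool goes at most 50 mm and 8.59 degrees, less where a joint would pass 70% of its speed; a pose out of reach is approached as far as the arm can. A call with a number of a shift or a turn outside -1 to 1 is refused whole. A call with a gripper value outside its range is refused whole. "grip" is the closure, from -1 (fully open) to 1 (shut), set as the call begins (left out, the last holds). The fingers move at their own pace and stop on an object; "grip_force" is the grip in N (left out, the last holds). Time passes only in rows, so rows that repeat a pose let the fingers close. It gives the time, the measured TCP pose, the force, the opening and the grip force at its end, in the units of the state.
- bot.read_state(): the state, without advancing time (a new reading comes with each control period).
- bot.grab_frame(name): name is "side" or "top"; returns a dict with "img" (400x640x3 uint8, red, green, blue), "K" (3x3 intrinsics, pixels), "cam_to_world" (4x4, takes a point from camera to world coordinates). Camera axes: x right, y down, z forward; pixel columns grow to the right and rows downward; lengths in m; the calibration is good to about 2 mm. A picture is of the moment at which its call begins. There is no depth.
- bot.hand_in(): hands the job in; it is judged then, once.
The state is a dict: "time": time; "joint_pos": joint angles; "joint_velocities": joint speeds; "joint_torque": joint torques, N m; "eef_pos": TCP position; "ee_rot": TCP orientation; "force": force on the tool from outside, world axes, zero at the start; "wrist_torque": the same for the moment, N m; "opening": finger opening in m; "finger_force": force on a finger pad.
Only numpy, scipy, OpenCV 4.12 (cv2) and the standard library are available. Lean on these libraries where they do the work, as an engineer would, in place of code of your own. Each camera call takes 0.05 s, during which the arm holds its last target. There are 200 camera calls.

## Working session

There is one attempt and no reset: what is moved stays moved. The work goes in short steps, Python scripts to look and compute and a tool call to move; the robot and the scene stay as the last step left them, time stands still between calls to the robot, and variables do not carry over. Pictures are saved under pics/ and viewed, at most 14 in all, crops included, and the job is handed in when it is done.

Besides the shell and the picture viewer there is one more tool, called after ">>>" by a JSON object that holds its "method" and its "body", one argument or row to a line. send_rows: Moves the arm, as the interface text tells. Its arguments: {"type":"object","properties":{"targets":{"type":"array"},"grip":{"type":"number"},"grip_force":{"type":"number"}},"required":["targets"]}

```bash
mkdir -p pics; python3 - <<'E'
from cell import bot
import cv2, numpy as np
s=bot.read_state()
for k,v in s.items(): print(k,np.round(v,3))
print(bot.hold_point_z)
for n in("side","top"):
    f=bot.grab_frame(n); cv2.imwrite(f"pics/{n}0.png",f["img"][:,:,::-1]); print(n,f["K"].tolist(),np.round(f["cam_to_world"],4).tolist())
E
```

```text
time 0.0
joint_pos [ 1.118  0.354  1.634  0.     1.155 -0.002]
joint_velocities [-0.     0.    -0.001  0.001  0.001 -0.001]
joint_torque [-0.0000e+00 -5.9383e+01 -3.3423e+01  7.0000e-02  2.3000e-02 -0.0000e+00]
eef_pos [0.272 0.562 0.214]
ee_rot [-7.020e-01 -3.062e+00  2.000e-03]
force [ 0.449  0.019 -0.29 ]
wrist_torque [-0.011 -0.005 -0.016]
finger_force 0.0
opening 0.092
0.0187
side [[404.5822310657705, 0.0, 325.41187484072253], [0.0, 404.5822310657705, 193.62405355733878], [0.0, 0.0, 1.0]] [[0.998, -0.0342, 0.0531, 0.3904], [-0.0631, -0.5762, 0.8149, -0.8609], [0.0028, -0.8166, -0.5772, 0.8052], [0.0, 0.0, 0.0, 1.0]]
top [[362.3870551512543, 0.0, 316.4317388211787], [0.0, 362.3870551512543, 198.8737279296364], [0.0, 0.0, 1.0]] [[-0.0164, -0.9929, 0.1176, 0.3525], [-0.9999, 0.0166, 0.0002, 0.0595], [-0.0021, -0.1176, -0.9931, 1.1553], [0.0, 0.0, 0.0, 1.0]]
```

View pics/side0.png

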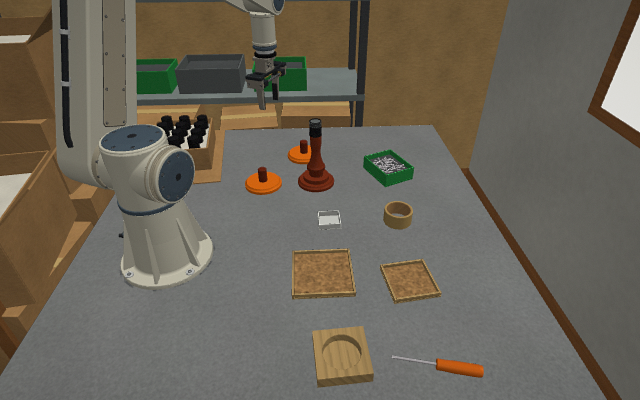

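View pics/top0.png

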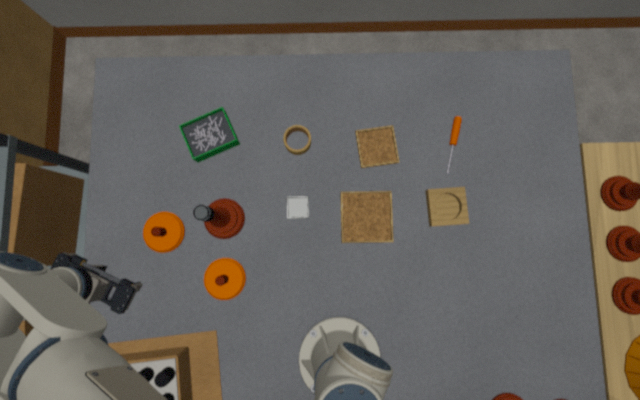

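```bash
cat > h.py <<'E'
from cell import bot
import cv2, numpy as np
def plane(f,uv,z):
    uv=np.atleast_2d(np.asarray(uv,float)); K=f["K"]; T=f["cam_to_world"]
    d=np.c_[(uv-[K[0,2],K[1,2]])/[K[0,0],K[1,1]],np.ones(len(uv))]@T[:3,:3].T
    return (T[:3,3]+d*((z-T[2,3])/d[:,2])[:,None])[:,:2]
def mask(f,win,fn):
    """largest contour of fn(hsv) within win=(u0,v0,u1,v1)"""
    u0,v0,u1,v1=win
    h=cv2.cvtColor(np.ascontiguousarray(f["img"][v0:v1,u0:u1]),cv2.COLOR_RGB2HSV).astype(int)
    m=fn(h[...,0],h[...,1],h[...,2]).astype(np.uint8)*255
    m=cv2.morphologyEx(m,cv2.MORPH_CLOSE,np.ones((3,3),np.uint8))
    c=max(cv2.findContours(m,cv2.RETR_EXTERNAL,cv2.CHAIN_APPROX_NONE)[0],key=cv2.contourArea)
    return c[:,0,:]+[u0,v0]
def proj(f,p):
    T=f["cam_to_world"]; q=f["K"]@(T[:3,:3].T@(np.asarray(p)-T[:3,3])); return q[:2]/q[2]
def rect(f,c,z):
    r=cv2.minAreaRect((plane(f,c,z)*1000).astype(np.float32)); return np.round(r[0],1),np.round(r[1],1),round(r[2],1)
E
python3 - <<'E'
from h import *
t=bot.grab_frame("top"); s=bot.grab_frame("side")
wood=lambda h,S,v:(h<30)&(S>60)&(v>60)
red=lambda h,S,v:((h<9)|(h>170))&(S>110)&(v>30)
W={"foot_tray":(("top",(330,182,405,252),wood,.016),("side",(282,240,365,305),wood,.016)),
"collar_tray":(("top",(348,118,408,175),wood,.016),("side",(372,252,447,308),wood,.016)),
"block":(("top",(418,178,478,235),wood,.03),("side",(305,320,380,392),wood,.03)),
"dish":(("top",(278,188,318,226),lambda h,S,v:(S<40)&(v>140),.022),("side",(308,203,350,234),lambda h,S,v:(S<40)&(v>140),.022)),
"tape":(("top",(275,118,320,162),wood,.046),),
}
F={"top":t,"side":s}
for n,l in W.items():
    for cam,w,fn,z in l:
        c=mask(F[cam],w,fn); print(n,cam,*rect(F[cam],c,z), c.min(0),c.max(0))
c=mask(t,(190,190,255,245),red); print("lamp red top",c.min(0),c.max(0),len(c))
# foot circle fit at z=.018 using the right-hand part
P=plane(t,c[c[:,0]>222],.018); A=np.c_[2*P,np.ones(len(P))]; x=np.linalg.lstsq(A,(P**2).sum(1),rcond=None)[0]
print("foot circ",x[:2],np.sqrt(x[2]+x[:2]@x[:2]))
blk=lambda h,S,v:(v<95)&(S<110)
c=mask(t,(188,198,216,228),blk); print("holder top",c.min(0),c.max(0))
c=mask(s,(285,160,345,195),red); e=cv2.fitEllipse(c); print("side foot",c.min(0),c.max(0))
a=np.array(t["img"])[190:245,185:255]; b=np.array(s["img"])[112:200,285:350]
a=cv2.resize(a,None,fx=5,fy=5); b=cv2.resize(b,None,fx=5,fy=5)
o=np.zeros((440,700,3),np.uint8); o[:275,:350]=a; o[:440,360:685]=b; cv2.imwrite("pics/crop1.png",o[:,:,::-1])
E
```

```text
foot_tray top [429.6 -96.1] [163.6 161.4] 89.5 [340 191] [393 242]
foot_tray side [ 432.1 -104.2] [160.6 175.2] 0.2 [292 248] [355 299]
collar_tray top [ 655.3 -137.3] [126.1 125.9] 7.0 [355 125] [398 167]
collar_tray side [ 655.5 -145.6] [128.9 136. ] 7.3 [380 259] [441 303]
block top [ 456.4 -346.7] [117.3 123.8] 3.5 [426 187] [468 225]
block side [ 458.5 -358.7] [118.  133.4] 2.9 [312 326] [373 387]
dish top [462.9 120.8] [67.8 67.2] 2.9 [287 196] [308 218]
dish side [465.2 119.1] [68.1 68.4] 0.7 [318 210] [340 224]
tape top [673.1 119.4] [85.  93.7] 89.2 [283 125] [310 154]
lamp red top [205 199] [244 238] 122
foot circ [0.43117416 0.35038861] 0.06064646717007341
holder top [193 204] [215 222]
side foot [298 160] [333 191]
```

View pics/crop1.png

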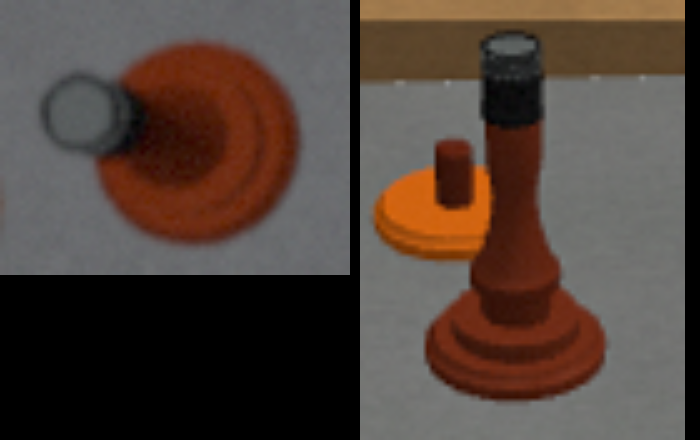

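```bash
python3 - <<'E'
from h import *
t=bot.grab_frame("top"); s=bot.grab_frame("side")
print("top: holder rim",plane(t,[201,212.4],.24),"foot",plane(t,[224.65,218.3],.018))
# side: crop px/5 + offset; holder rim ellipse centre, foot extremes
o=np.array([285,112])
print("side: rim",plane(s,o+np.array([510-360,45])/5,.24),"foot L/R",plane(s,o+np.array([[425-360,345],[606-360,345]])/5,.018))
red=lambda h,S,v:((h<9)|(h>170))&(S>110)&(v>30)
print(bot.read_state()["eef_pos"], proj(t,[.43,.352,.018]),proj(s,[.43,.352,.018]),proj(s,[.43,.352,.24]))
E
```

```text
top: holder rim [[0.43125393 0.3527186 ]] foot [[0.43052866 0.34909213]]
side: rim [[0.43450055 0.34622362]] foot L/R [[0.37129744 0.33303501]
 [0.49870275 0.32551667]]
[0.27221806 0.56244147 0.21433167] [223.72236685 218.48347473] [314.42268932 177.54063816] [313.54313725 120.27091495]
```

>>> {"method": "send_rows", "body": {
  "targets": [
    [[0, 0, -0.25, 0.09], [0, 0, -0.5, 0.18], [0, 0, -0.5, 0.27], [0, 0, -0.5, 0.36], [0, 0, -0.5, 0.45], [0, 0, -0.5, 0.54], [0, 0, -0.5, 0.63], [0, 0, -0.5, 0.713]]
  ],
  "grip": -1,
  "grip_force": 12
}}

```text
time: 1.1
eef_pos: [0.2723, 0.5625, 0.3145]
ee_rot: [2.228, 2.215, -0.0]
force: [-0.4, 1.2, -0.3]
opening: 0.0919
finger_force: 0.0
```

>>> {"method": "send_rows", "body": {
  "targets": [
    [[-0.1, 0.09, 0, 0], [-0.28, 0.25, 0, 0], [-0.46, 0.41, 0, 0], [-0.64, 0.57, 0, 0], [-0.8, 0.71, 0, 0], [-0.88, 0.78, 0, 0], [-0.9, 0.8, 0, 0], [-0.9, 0.8, 0, 0]]
  ]
}}

```text
time: 1.9
eef_pos: [0.4326, 0.3823, 0.3146]
ee_rot: [-2.223, -2.22, -0.0]
force: [-0.0, 0.8, 0.1]
opening: 0.0918
finger_force: 0.0
```

>>> {"method": "send_rows", "body": {
  "targets": [
    [[-0.08, 0, 0, 0], [-0.155, 0, 0.05, 0], [-0.157, 0, 0.15, 0], [-0.157, 0, 0.25, 0], [-0.157, 0, 0.25, 0]]
  ]
}}

```text
time: 2.4
eef_pos: [0.4302, 0.3503, 0.2623]
ee_rot: [-2.22, -2.223, 0.007]
force: [-0.9, -0.0, -0.1]
opening: 0.0922
finger_force: 0.0
```

```bash
python3 - <<'E'
from h import *
t=bot.grab_frame("top"); s=bot.grab_frame("side")
print(bot.read_state()["eef_pos"])
a=cv2.resize(np.array(t["img"])[180:245,165:255],None,fx=4,fy=4); b=cv2.resize(np.array(s["img"])[80:200,270:360],None,fx=4,fy=4)
o=np.zeros((480,730,3),np.uint8); o[:260,:360]=a; o[:480,365:725]=b; cv2.imwrite("pics/crop2.png",o[:,:,::-1])
E
```

```text
[0.43168469 0.35136438 0.26489693]
```

View pics/crop2.png

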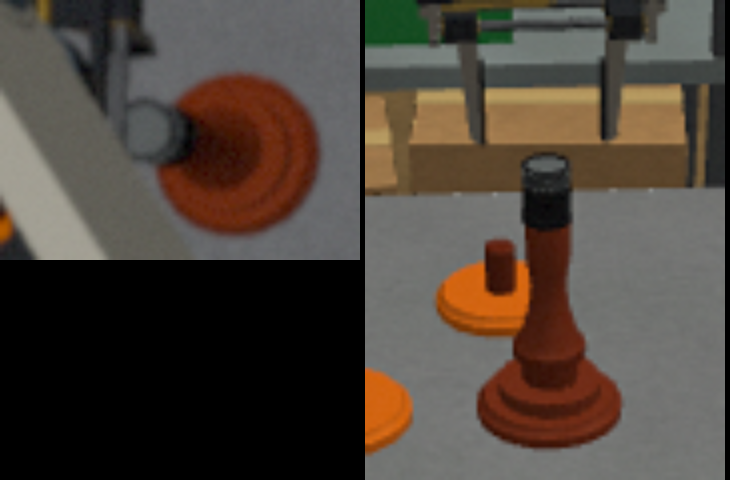

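>>> {"method": "send_rows", "body": {
  "targets": [
    [[0, 0, 0.08, 0], [0, 0, 0.18, 0], [0, 0.005, 0.26, 0], [0, 0.005, 0.28, 0], [0, 0.005, 0.28, 0]]
  ]
}}

```text
time: 3.0
eef_pos: [0.4333, 0.3515, 0.2092]
ee_rot: [-2.221, -2.222, -0.0]
force: [0.0, 0.6, -0.0]
opening: 0.0923
finger_force: 0.0
```

>>> {"method": "send_rows", "body": {
  "targets": [
    [[0, 0, 0, 0], [0, 0, 0, 0], [0, 0, 0, 0], [0, 0, 0, 0], [0, 0, 0, 0], [0, 0, 0, 0], [0, 0, 0, 0], [0, 0, 0, 0]]
  ],
  "grip": 1,
  "grip_force": 8
}}

```text
time: 3.8
eef_pos: [0.4333, 0.3512, 0.2086]
ee_rot: [-2.221, -2.221, 0.0]
force: [-1.0, 0.6, 0.5]
opening: 0.0403
finger_force: 8.0
```

>>> {"method": "send_rows", "body": {
  "targets": [
    [[0, 0, -0.02, 0], [0, 0, -0.05, 0], [0, 0, -0.1, 0], [0, 0, -0.18, 0], [0, 0, -0.25, 0], [0, 0, -0.3, 0], [0, 0, -0.3, 0]]
  ]
}}

```text
time: 4.5
eef_pos: [0.4341, 0.3518, 0.2705]
ee_rot: [2.221, 2.221, 0.005]
force: [-0.2, 0.3, 0.1]
opening: 0.0404
finger_force: 8.0
```

>>> {"method": "send_rows", "body": {
  "targets": [
    [[-0.06, 0.01, 0, 0], [-0.2, 0.03, 0, 0], [-0.38, 0.06, 0, 0], [-0.56, 0.09, 0, 0], [-0.74, 0.11, 0, 0], [-0.88, 0.13, 0, 0], [-0.98, 0.15, 0, 0], [-1.0, 0.155, 0, 0]]
  ]
}}

```text
time: 5.3
eef_pos: [0.4639, 0.1486, 0.2679]
ee_rot: [-2.224, -2.219, 0.002]
force: [0.0, -0.2, -1.1]
opening: 0.0402
finger_force: 8.0
```

>>> {"method": "send_rows", "body": {
  "targets": [
    [[-0.05, 0, 0, 0], [-0.12, 0, 0.05, 0], [-0.15, 0, 0.2, 0], [-0.157, 0, 0.4, 0], [-0.157, 0, 0.6, 0], [-0.157, 0, 0.76, 0], [-0.157, 0, 0.8, 0], [-0.157, 0, 0.8, 0]]
  ]
}}

```text
time: 6.1
eef_pos: [0.4632, 0.1195, 0.1075]
ee_rot: [-2.22, -2.221, 0.004]
force: [-0.4, 0.1, -0.4]
opening: 0.0402
finger_force: 8.0
```

```bash
python3 - <<'E'
from h import *
t=bot.grab_frame("top"); s=bot.grab_frame("side")
print(bot.read_state()["eef_pos"])
a=cv2.resize(np.array(t["img"])[150:250,240:330],None,fx=4,fy=4); b=cv2.resize(np.array(s["img"])[110:240,270:370],None,fx=4,fy=4)
o=np.zeros((520,770,3),np.uint8); o[:400,:360]=a; o[:520,365:765]=b; cv2.imwrite("pics/crop3.png",o[:,:,::-1])
E
```

```text
[0.4650791  0.12000326 0.10958453]
```

View pics/crop3.png

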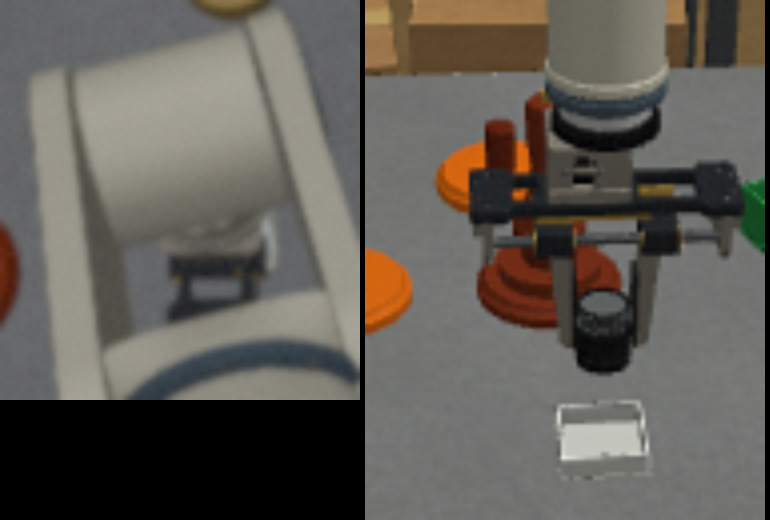

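>>> {"method": "send_rows", "body": {
  "targets": [
    [[0, 0, 0.08, 0], [0, 0, 0.2, 0], [0, 0, 0.3, 0], [0, 0, 0.36, 0], [0, 0, 0.39, 0], [0, 0, 0.405, 0], [0, 0, 0.41, 0], [0, 0, 0.41, 0]]
  ]
}}

```text
time: 7.0
eef_pos: [0.4648, 0.1199, 0.0272]
ee_rot: [2.221, 2.221, 0.001]
force: [0.6, 0.3, -0.5]
opening: 0.0403
finger_force: 8.0
```

>>> {"method": "send_rows", "body": {
  "targets": [
    [[0, 0, 0.003, 0], [0, 0, 0.006, 0], [0, 0, 0.006, 0], [0, 0, 0.006, 0]]
  ]
}}

```text
time: 7.4
eef_pos: [0.4644, 0.1198, 0.0255]
ee_rot: [2.221, 2.221, 0.0]
force: [0.3, -0.0, 0.2]
opening: 0.0402
finger_force: 8.0
```

>>> {"method": "send_rows", "body": {
  "targets": [
    [[0, 0, 0.003, 0], [0, 0, 0.006, 0], [0, 0, 0.006, 0], [0, 0, 0.006, 0]]
  ]
}}

```text
time: 7.8
eef_pos: [0.4643, 0.1198, 0.0245]
ee_rot: [-2.221, -2.221, 0.0]
force: [-1.3, -1.1, 6.1]
opening: 0.0401
finger_force: 8.0
```

>>> {"method": "send_rows", "body": {
  "targets": [
    [[0, 0, 0, 0], [0, 0, 0, 0], [0, 0, 0, 0], [0, 0, 0, 0], [0, 0, 0, 0], [0, 0, 0, 0], [0, 0, 0, 0]]
  ],
  "grip": -1
}}

```text
time: 8.5
eef_pos: [0.4643, 0.1198, 0.0242]
ee_rot: [-2.221, -2.221, 0.0]
force: [0.5, 0.3, 0.5]
opening: 0.0915
finger_force: 0.0
```

>>> {"method": "send_rows", "body": {
  "targets": [
    [[0, 0, -0.04, 0], [0, 0, -0.15, 0], [0, 0, -0.35, 0], [0, 0, -0.55, 0], [0, 0, -0.75, 0], [0, 0, -0.92, 0], [0, 0, -1.0, 0], [0, 0, -1.0, 0]]
  ]
}}

```text
time: 9.3
eef_pos: [0.4658, 0.1201, 0.2272]
ee_rot: [2.219, 2.22, 0.007]
force: [0.1, -0.0, -0.4]
opening: 0.092
finger_force: 0.0
```

>>> {"method": "send_rows", "body": {
  "targets": [
    [[0.06, -0.01, 0, 0], [0.2, -0.03, 0, 0], [0.38, -0.06, 0, 0], [0.56, -0.09, 0, 0], [0.74, -0.12, 0, 0], [0.88, -0.145, 0, 0], [0.98, -0.155, 0, 0], [1.0, -0.16, 0, 0]]
  ]
}}

```text
time: 10.1
eef_pos: [0.4308, 0.3217, 0.2223]
ee_rot: [-2.218, -2.223, 0.004]
force: [0.4, -0.8, -0.0]
opening: 0.0919
finger_force: 0.0
```

>>> {"method": "send_rows", "body": {
  "targets": [
    [[0.08, 0, 0, 0], [0.14, 0, 0, 0], [0.156, 0, 0, 0], [0.156, 0, 0, 0]]
  ]
}}

```text
time: 10.5
eef_pos: [0.4324, 0.3511, 0.224]
ee_rot: [2.221, 2.222, -0.0]
force: [-0.4, 0.1, 0.4]
opening: 0.0921
finger_force: 0.0
```

```bash
python3 - <<'E'
from h import *
t=bot.grab_frame("top"); s=bot.grab_frame("side")
print(bot.read_state()["eef_pos"])
a=cv2.resize(np.array(t["img"])[170:250,180:320],None,fx=3,fy=3); b=cv2.resize(np.array(s["img"])[90:240,270:370],None,fx=3.4,fy=3.4)
o=np.zeros((510,770,3),np.uint8); o[:240,:420]=a; o[:510,425:765]=b; cv2.imwrite("pics/crop4.png",o[:,:,::-1])
E
```

```text
[0.43235958 0.35048078 0.22411458]
```

View pics/crop4.png

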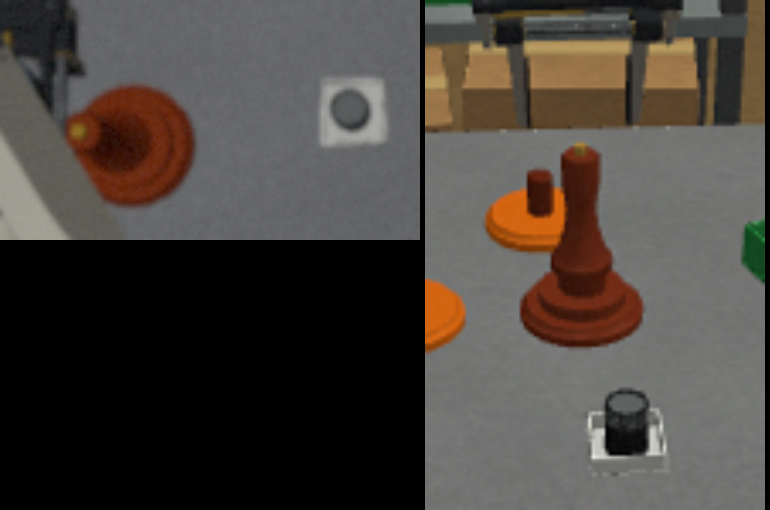

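>>> {"method": "send_rows", "body": {
  "targets": [
    [[0, 0, 0.08, 0], [0, 0, 0.18, 0], [0, 0.002, 0.28, 0], [0, 0.002, 0.35, 0], [0, 0.002, 0.37, 0], [0, 0.002, 0.37, 0]]
  ]
}}

```text
time: 11.2
eef_pos: [0.4326, 0.3506, 0.1499]
ee_rot: [-2.222, -2.221, 0.001]
force: [-0.5, -0.3, -0.1]
opening: 0.0923
finger_force: 0.0
```

>>> {"method": "send_rows", "body": {
  "targets": [
    [[0, 0, 0, 0], [0, 0, 0, 0], [0, 0, 0, 0], [0, 0, 0, 0], [0, 0, 0, 0], [0, 0, 0, 0], [0, 0, 0, 0], [0, 0, 0, 0]]
  ],
  "grip": 1,
  "grip_force": 15
}}

```text
time: 12.0
eef_pos: [0.4327, 0.351, 0.1502]
ee_rot: [2.221, 2.222, -0.0]
force: [0.7, -0.3, -0.5]
opening: 0.0374
finger_force: 15.0
```

>>> {"method": "send_rows", "body": {
  "targets": [
    [[0, 0, -0.01, 0], [0, 0, -0.03, 0], [0, 0, -0.06, 0], [0, 0, -0.12, 0], [0, 0, -0.2, 0], [0, 0, -0.27, 0], [0, 0, -0.3, 0], [0, 0, -0.3, 0]]
  ]
}}

```text
time: 12.8
eef_pos: [0.4332, 0.3514, 0.2115]
ee_rot: [2.221, 2.221, 0.003]
force: [-0.5, 0.3, -1.9]
opening: 0.0373
finger_force: 15.0
```

```bash
python3 - <<'E'
from h import *
t=bot.grab_frame("top"); s=bot.grab_frame("side")
print(bot.read_state()["eef_pos"])
b=cv2.resize(np.array(s["img"])[70:240,260:370],None,fx=3,fy=3)
cv2.imwrite("pics/crop5.png",b[:,:,::-1])
E
```

```text
[0.43253224 0.3508184  0.20998155]
```

View pics/crop5.png

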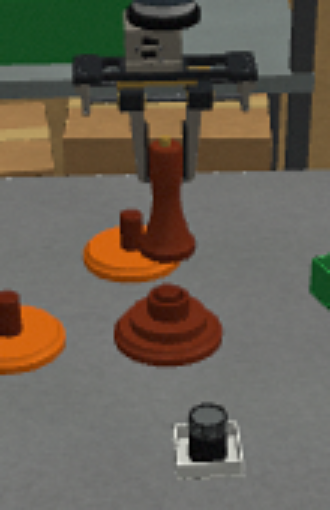

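>>> {"method": "send_rows", "body": {
  "targets": [
    [[-0.03, 0, 0, 0], [-0.1, 0.01, 0, 0], [-0.2, 0.02, 0, 0], [-0.33, 0.03, 0, 0], [-0.47, 0.04, 0, 0], [-0.61, 0.05, 0, 0], [-0.75, 0.06, 0, 0], [-0.89, 0.06, 0, 0]]
  ]
}}

```text
time: 13.7
eef_pos: [0.4443, 0.1708, 0.2098]
ee_rot: [2.222, 2.221, -0.001]
force: [0.4, -0.2, -0.9]
opening: 0.0375
finger_force: 15.0
```

>>> {"method": "send_rows", "body": {
  "targets": [
    [[-0.125, 0, 0, 0], [-0.25, 0.01, 0, 0], [-0.375, 0.02, 0, 0], [-0.5, 0.03, 0, 0], [-0.625, 0.04, 0, 0], [-0.75, 0.05, 0, 0], [-0.875, 0.06, 0, 0], [-1.0, 0.06, 0, 0]]
  ]
}}

```text
time: 14.5
eef_pos: [0.456, -0.0288, 0.2099]
ee_rot: [-2.222, -2.221, 0.001]
force: [-0.3, 0.7, -1.5]
opening: 0.0374
finger_force: 15.0
```

>>> {"method": "send_rows", "body": {
  "targets": [
    [[-0.125, 0, 0, 0], [-0.25, 0, 0, 0], [-0.375, 0, 0, 0], [-0.5, 0, 0, 0], [-0.625, 0, 0, 0], [-0.75, 0, 0, 0], [-0.87, 0, 0, 0], [-0.98, 0, 0, 0]]
  ]
}}

```text
time: 15.3
eef_pos: [0.4555, -0.2246, 0.2098]
ee_rot: [-2.222, -2.22, 0.001]
force: [0.9, -0.4, -1.5]
opening: 0.0373
finger_force: 15.0
```

>>> {"method": "send_rows", "body": {
  "targets": [
    [[-0.1, 0, 0, 0], [-0.2, 0, 0, 0], [-0.3, 0, 0, 0], [-0.4, 0, 0, 0], [-0.49, 0, 0, 0], [-0.56, 0, 0, 0], [-0.61, 0, 0, 0], [-0.635, 0, 0, 0]]
  ]
}}

```text
time: 16.1
eef_pos: [0.4565, -0.3508, 0.21]
ee_rot: [-2.222, -2.221, 0.0]
force: [1.1, -0.1, -2.3]
opening: 0.0374
finger_force: 15.0
```

```bash
python3 - <<'E'
from h import *
t=bot.grab_frame("top"); s=bot.grab_frame("side")
print(bot.read_state()["eef_pos"])
b=cv2.resize(np.array(s["img"])[190:400,270:420],None,fx=2.8,fy=2.8)
cv2.imwrite("pics/crop6.png",b[:,:,::-1])
E
```

```text
[ 0.45663258 -0.35031121  0.21004426]
```

View pics/crop6.png

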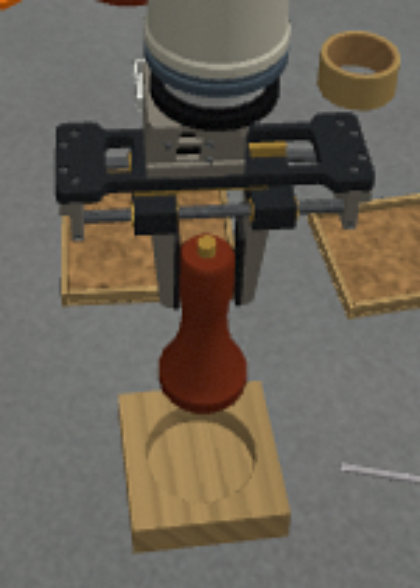

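>>> {"method": "send_rows", "body": {
  "targets": [
    [[0, 0, 0.06, 0], [0, 0, 0.16, 0], [0, 0, 0.27, 0], [0, 0, 0.37, 0], [0, 0, 0.45, 0], [0, 0, 0.5, 0], [0, 0, 0.525, 0], [0, 0, 0.53, 0]]
  ]
}}

```text
time: 17.0
eef_pos: [0.4566, -0.3496, 0.1037]
ee_rot: [-2.221, -2.221, 0.0]
force: [0.7, 1.3, -1.1]
opening: 0.0373
finger_force: 15.0
```

>>> {"method": "send_rows", "body": {
  "targets": [
    [[0, 0, 0.003, 0], [0, 0, 0.008, 0], [0, 0, 0.012, 0], [0, 0, 0.012, 0], [0, 0, 0.012, 0]]
  ]
}}

```text
time: 17.5
eef_pos: [0.4568, -0.3501, 0.102]
ee_rot: [2.221, 2.221, 0.0]
force: [-0.4, -0.3, -2.0]
opening: 0.0373
finger_force: 15.0
```

>>> {"method": "send_rows", "body": {
  "targets": [
    [[0, 0, 0.003, 0], [0, 0, 0.006, 0], [0, 0, 0.006, 0], [0, 0, 0.006, 0]]
  ]
}}

```text
time: 17.9
eef_pos: [0.4567, -0.35, 0.1005]
ee_rot: [-2.221, -2.221, 0.0]
force: [0.2, 0.3, -1.3]
opening: 0.0374
finger_force: 15.0
```

>>> {"method": "send_rows", "body": {
  "targets": [
    [[0, 0, 0.003, 0], [0, 0, 0.006, 0], [0, 0, 0.006, 0], [0, 0, 0.006, 0]]
  ]
}}

```text
time: 18.3
eef_pos: [0.4572, -0.3503, 0.1001]
ee_rot: [2.221, 2.221, 0.0]
force: [-0.7, 0.8, 5.3]
opening: 0.0372
finger_force: 15.0
```

>>> {"method": "send_rows", "body": {
  "targets": [
    [[0, 0, 0, 0], [0, 0, 0, 0], [0, 0, 0, 0], [0, 0, 0, 0], [0, 0, 0, 0], [0, 0, 0, 0], [0, 0, 0, 0]]
  ],
  "grip": -1
}}

```text
time: 19.0
eef_pos: [0.4567, -0.35, 0.0993]
ee_rot: [-2.221, -2.221, 0.0]
force: [0.4, 0.6, 0.6]
opening: 0.0907
finger_force: 0.0
```

>>> {"method": "send_rows", "body": {
  "targets": [
    [[0, 0, -0.04, 0], [0, 0, -0.12, 0], [0, 0, -0.22, 0], [0, 0, -0.32, 0], [0, 0, -0.38, 0], [0, 0, -0.4, 0], [0, 0, -0.4, 0]]
  ]
}}

```text
time: 19.7
eef_pos: [0.4569, -0.3501, 0.1798]
ee_rot: [2.221, 2.221, 0.0]
force: [-0.4, 1.0, 0.7]
opening: 0.0916
finger_force: 0.0
```

>>> {"method": "send_rows", "body": {
  "targets": [
    [[0.1, 0, 0, 0], [0.25, -0.02, 0, 0], [0.4, -0.04, 0, 0], [0.55, -0.06, 0, 0], [0.7, -0.07, 0, 0], [0.85, -0.09, 0, 0], [1.0, -0.1, 0, 0], [1.0, -0.12, 0, 0]]
  ]
}}

```text
time: 20.5
eef_pos: [0.4312, -0.1465, 0.1783]
ee_rot: [-2.217, -2.222, 0.001]
force: [0.1, 0.2, 1.2]
opening: 0.092
finger_force: 0.0
```

>>> {"method": "send_rows", "body": {
  "targets": [
    [[0.1, 0, 0, 0], [0.25, 0, 0, 0], [0.4, 0, 0, 0], [0.55, 0, 0, 0], [0.7, 0, 0, 0], [0.85, 0, 0, 0], [1.0, 0, 0, 0], [1.0, 0, 0, 0]]
  ]
}}

```text
time: 21.3
eef_pos: [0.4321, 0.0521, 0.1788]
ee_rot: [-2.218, -2.224, 0.001]
force: [-0.3, 0.0, -0.3]
opening: 0.0919
finger_force: 0.0
```

>>> {"method": "send_rows", "body": {
  "targets": [
    [[0.1, 0, 0, 0], [0.25, 0, 0, 0], [0.4, 0, 0, 0], [0.55, 0, 0, 0], [0.7, 0, 0, 0], [0.85, 0, 0, 0], [1.0, 0, 0, 0], [1.0, 0, 0, 0]]
  ]
}}

```text
time: 22.1
eef_pos: [0.4329, 0.2517, 0.1789]
ee_rot: [-2.219, -2.223, -0.0]
force: [0.4, 0.2, -0.3]
opening: 0.0918
finger_force: 0.0
```

>>> {"method": "send_rows", "body": {
  "targets": [
    [[0.1, 0, 0, 0], [0.25, 0, 0, 0], [0.4, 0, 0, 0], [0.48, 0, 0, 0], [0.505, 0, 0, 0], [0.505, 0, 0, 0], [0.505, 0, 0, 0]]
  ]
}}

```text
time: 22.8
eef_pos: [0.4326, 0.3497, 0.1791]
ee_rot: [2.222, 2.221, -0.002]
force: [0.2, -0.3, 0.5]
opening: 0.0919
finger_force: 0.0
```

```bash
python3 - <<'E'
from h import *
t=bot.grab_frame("top"); s=bot.grab_frame("side")
print(bot.read_state()["eef_pos"])
print(plane(s,proj(s,[.432,.351,.066]),.066))
a=cv2.resize(np.array(t["img"])[170:250,170:260],None,fx=4,fy=4); b=cv2.resize(np.array(s["img"])[90:210,270:360],None,fx=4,fy=4)
c=np.array(s["img"])[290:400,290:390]
o=np.zeros((480,740,3),np.uint8); o[:320,:360]=a; o[:480,370:730]=b; o[330:440,0:100]=c;cv2.imwrite("pics/crop7.png",o[:,:,::-1])
E
```

```text
[0.43272971 0.34982148 0.17935045]
[[0.432 0.351]]
```

View pics/crop7.png

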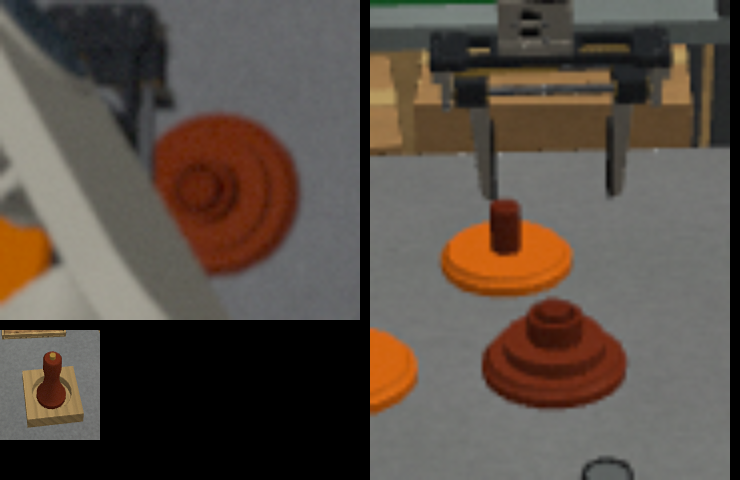

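>>> {"method": "send_rows", "body": {
  "targets": [
    [[0, 0, 0.08, 0], [0, 0, 0.2, 0], [0, 0, 0.35, 0], [0, 0, 0.5, 0], [0, 0, 0.62, 0], [0, 0, 0.69, 0], [0, 0, 0.71, 0], [0, 0, 0.71, 0]]
  ]
}}

```text
time: 23.7
eef_pos: [0.4328, 0.3508, 0.0375]
ee_rot: [-2.222, -2.221, 0.0]
force: [0.8, -0.4, 0.3]
opening: 0.0917
finger_force: 0.0
```

>>> {"method": "send_rows", "body": {
  "targets": [
    [[0, 0, 0, 0], [0, 0, 0, 0], [0, 0, 0, 0], [0, 0, 0, 0], [0, 0, 0, 0], [0, 0, 0, 0], [0, 0, 0, 0], [0, 0, 0, 0]]
  ],
  "grip": 1,
  "grip_force": 15
}}

```text
time: 24.5
eef_pos: [0.4329, 0.3511, 0.0376]
ee_rot: [2.221, 2.221, 0.001]
force: [-0.6, -0.4, 4.1]
opening: 0.0505
finger_force: 15.0
```

>>> {"method": "send_rows", "body": {
  "targets": [
    [[0, 0, -0.01, 0], [0, 0, -0.03, 0], [0, 0, -0.06, 0], [0, 0, -0.11, 0], [0, 0, -0.17, 0], [0, 0, -0.24, 0], [0, 0, -0.31, 0], [0, 0, -0.38, 0]]
  ]
}}

```text
time: 25.3
eef_pos: [0.4329, 0.3511, 0.115]
ee_rot: [2.221, 2.221, 0.001]
force: [-0.5, -0.3, -1.2]
opening: 0.0506
finger_force: 15.0
```

>>> {"method": "send_rows", "body": {
  "targets": [
    [[0, 0, -0.05, 0], [0, 0, -0.08, 0], [0, 0, -0.1, 0], [0, 0, -0.1, 0]]
  ]
}}

```text
time: 25.7
eef_pos: [0.4328, 0.351, 0.1337]
ee_rot: [2.221, 2.221, 0.001]
force: [-0.2, -0.5, -2.0]
opening: 0.0501
finger_force: 15.0
```

```bash
python3 - <<'E'
from h import *
t=bot.grab_frame("top"); s=bot.grab_frame("side")
print(bot.read_state()["eef_pos"])
a=cv2.resize(np.array(t["img"])[170:250,170:260],None,fx=4,fy=4); b=cv2.resize(np.array(s["img"])[90:210,270:360],None,fx=4,fy=4)
o=np.zeros((480,740,3),np.uint8); o[:320,:360]=a; o[:480,370:730]=b;cv2.imwrite("pics/crop8.png",o[:,:,::-1])
E
```

```text
[0.43248026 0.35076858 0.1329697 ]
```

View pics/crop8.png

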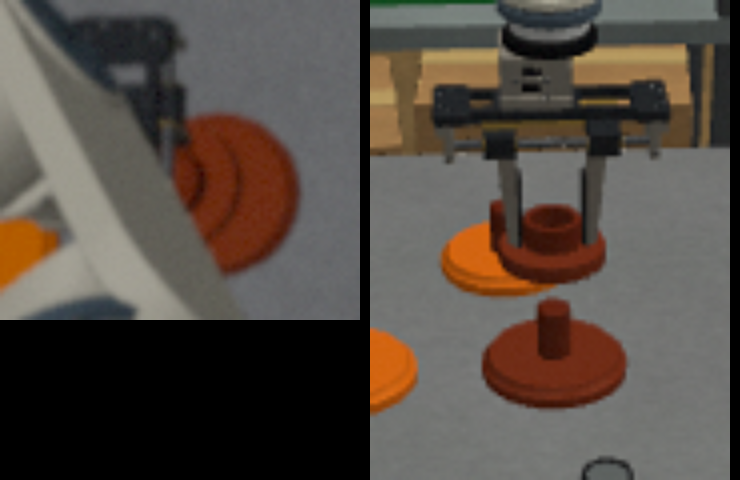

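>>> {"method": "send_rows", "body": {
  "targets": [
    [[-0.03, 0.01, 0, 0], [-0.1, 0.05, 0, 0], [-0.21, 0.1, 0, 0], [-0.33, 0.15, 0, 0], [-0.46, 0.21, 0, 0], [-0.59, 0.27, 0, 0], [-0.72, 0.33, 0, 0], [-0.85, 0.39, 0, 0]]
  ]
}}

```text
time: 26.6
eef_pos: [0.5112, 0.1786, 0.1331]
ee_rot: [2.222, 2.221, -0.001]
force: [0.7, 0.6, -1.5]
opening: 0.0502
finger_force: 15.0
```

>>> {"method": "send_rows", "body": {
  "targets": [
    [[-0.12, 0.055, 0, 0], [-0.24, 0.11, 0, 0], [-0.36, 0.165, 0, 0], [-0.48, 0.22, 0, 0], [-0.6, 0.275, 0, 0], [-0.72, 0.33, 0, 0], [-0.84, 0.385, 0, 0], [-0.95, 0.435, 0, 0]]
  ]
}}

```text
time: 27.4
eef_pos: [0.5978, -0.0116, 0.1331]
ee_rot: [-2.222, -2.221, 0.001]
force: [0.2, 0.3, -1.0]
opening: 0.0499
finger_force: 15.0
```

>>> {"method": "send_rows", "body": {
  "targets": [
    [[-0.11, 0.05, 0, 0], [-0.22, 0.1, 0, 0], [-0.33, 0.15, 0, 0], [-0.43, 0.2, 0, 0], [-0.52, 0.24, 0, 0], [-0.6, 0.27, 0, 0], [-0.64, 0.285, 0, 0], [-0.65, 0.287, 0, 0]]
  ]
}}

```text
time: 28.2
eef_pos: [0.6552, -0.1399, 0.1332]
ee_rot: [-2.222, -2.22, 0.0]
force: [0.4, -0.4, -1.7]
opening: 0.0501
finger_force: 15.0
```

```bash
python3 - <<'E'
from h import *
t=bot.grab_frame("top"); s=bot.grab_frame("side")
print(bot.read_state()["eef_pos"])
a=cv2.resize(np.array(t["img"])[90:190,330:430],None,fx=3.5,fy=3.5); b=cv2.resize(np.array(s["img"])[170:320,350:460],None,fx=3.4,fy=3.4)
o=np.zeros((510,740,3),np.uint8); o[:350,:350]=a; o[:510,360:734]=b;cv2.imwrite("pics/crop9.png",o[:,:,::-1])
E
```

```text
[ 0.65483048 -0.13883659  0.13319591]
```

View pics/crop9.png

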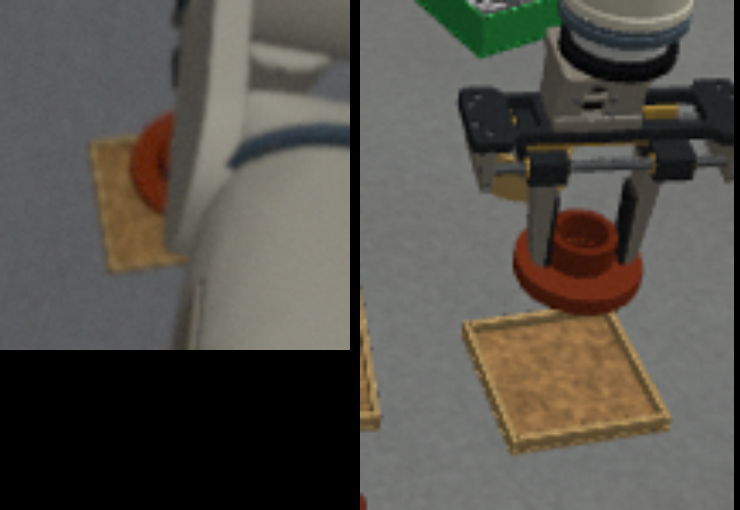

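>>> {"method": "send_rows", "body": {
  "targets": [
    [[0, 0, 0.06, 0], [0, 0, 0.16, 0], [0, 0, 0.27, 0], [0, 0, 0.37, 0], [0, 0, 0.45, 0], [0, 0, 0.5, 0], [0, 0, 0.518, 0], [0, 0, 0.522, 0]]
  ]
}}

```text
time: 29.1
eef_pos: [0.6552, -0.1389, 0.0288]
ee_rot: [-2.221, -2.222, 0.0]
force: [-0.2, -0.3, -1.3]
opening: 0.0503
finger_force: 15.0
```

>>> {"method": "send_rows", "body": {
  "targets": [
    [[0, 0, 0.003, 0], [0, 0, 0.007, 0], [0, 0, 0.01, 0], [0, 0, 0.01, 0], [0, 0, 0.01, 0]]
  ]
}}

```text
time: 29.6
eef_pos: [0.6552, -0.1391, 0.0272]
ee_rot: [2.221, 2.221, 0.0]
force: [0.1, 0.0, -1.4]
opening: 0.0502
finger_force: 15.0
```

>>> {"method": "send_rows", "body": {
  "targets": [
    [[0, 0, 0.003, 0], [0, 0, 0.006, 0], [0, 0, 0.006, 0], [0, 0, 0.006, 0]]
  ]
}}

```text
time: 30.0
eef_pos: [0.6551, -0.139, 0.0257]
ee_rot: [-2.221, -2.221, 0.0]
force: [0.9, -0.4, -0.6]
opening: 0.0496
finger_force: 15.0
```

>>> {"method": "send_rows", "body": {
  "targets": [
    [[0, 0, 0.003, 0], [0, 0, 0.006, 0], [0, 0, 0.006, 0], [0, 0, 0.006, 0]]
  ]
}}

```text
time: 30.4
eef_pos: [0.6551, -0.139, 0.0256]
ee_rot: [2.221, 2.221, -0.0]
force: [-3.5, 0.1, 9.2]
opening: 0.0503
finger_force: 15.0
```

>>> {"method": "send_rows", "body": {
  "targets": [
    [[0, 0, 0, 0], [0, 0, 0, 0], [0, 0, 0, 0], [0, 0, 0, 0], [0, 0, 0, 0], [0, 0, 0, 0], [0, 0, 0, 0]]
  ],
  "grip": -1
}}

```text
time: 31.1
eef_pos: [0.6551, -0.139, 0.0245]
ee_rot: [-2.221, -2.221, 0.0]
force: [0.1, 0.1, -0.1]
opening: 0.0918
finger_force: 0.0
```

>>> {"method": "send_rows", "body": {
  "targets": [
    [[0, 0, -0.04, 0], [0, 0, -0.12, 0], [0, 0, -0.25, 0], [0, 0, -0.4, 0], [0, 0, -0.52, 0], [0, 0, -0.58, 0], [0, 0, -0.6, 0], [0, 0, -0.6, 0]]
  ]
}}

```text
time: 31.9
eef_pos: [0.6551, -0.139, 0.1449]
ee_rot: [2.221, 2.221, 0.0]
force: [0.3, -0.1, 0.2]
opening: 0.0917
finger_force: 0.0
```

>>> {"method": "send_rows", "body": {
  "targets": [
    [[0.08, -0.04, 0, 0], [0.2, -0.09, 0, 0], [0.34, -0.155, 0, 0], [0.48, -0.22, 0, 0], [0.62, -0.28, 0, 0], [0.76, -0.345, 0, 0], [0.9, -0.41, 0, 0], [0.9, -0.41, 0, 0]]
  ]
}}

```text
time: 32.7
eef_pos: [0.5698, 0.0442, 0.1431]
ee_rot: [-2.216, -2.222, 0.004]
force: [1.0, -0.3, -0.4]
opening: 0.0917
finger_force: 0.0
```

>>> {"method": "send_rows", "body": {
  "targets": [
    [[0.12, -0.05, 0, 0], [0.26, -0.12, 0, 0], [0.4, -0.18, 0, 0], [0.54, -0.245, 0, 0], [0.68, -0.31, 0, 0], [0.8, -0.36, 0, 0], [0.9, -0.41, 0, 0], [0.9, -0.41, 0, 0]]
  ]
}}

```text
time: 33.5
eef_pos: [0.4894, 0.2224, 0.1437]
ee_rot: [-2.218, -2.223, 0.002]
force: [0.3, -0.7, 0.2]
opening: 0.0916
finger_force: 0.0
```

>>> {"method": "send_rows", "body": {
  "targets": [
    [[0.12, -0.05, 0, 0], [0.26, -0.12, 0, 0], [0.4, -0.18, 0, 0], [0.52, -0.24, 0, 0], [0.6, -0.275, 0, 0], [0.64, -0.29, 0, 0], [0.65, -0.292, 0, 0], [0.65, -0.292, 0, 0]]
  ]
}}

```text
time: 34.3
eef_pos: [0.433, 0.3503, 0.1443]
ee_rot: [2.221, 2.221, -0.001]
force: [1.0, 0.0, -0.7]
opening: 0.0916
finger_force: 0.0
```

```bash
python3 - <<'E'
from h import *
t=bot.grab_frame("top"); s=bot.grab_frame("side")
print(bot.read_state()["eef_pos"])
a=cv2.resize(np.array(t["img"])[90:190,330:430],None,fx=3.5,fy=3.5); b=cv2.resize(np.array(s["img"])[90:210,270:360],None,fx=4,fy=4)
o=np.zeros((510,740,3),np.uint8); o[:350,:350]=a; o[:480,370:730]=b;o[360:460,:130]=s["img"][230:330,340:470];cv2.imwrite("pics/crop10.png",o[:,:,::-1])
E
```

```text
[0.43310131 0.35003543 0.14442028]
```

View pics/crop10.png

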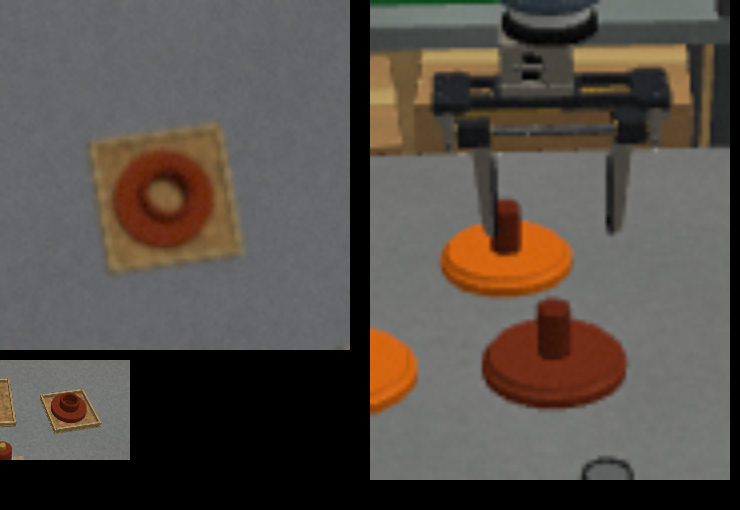

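>>> {"method": "send_rows", "body": {
  "targets": [
    [[0, 0, 0.08, 0], [0, 0, 0.2, 0], [0, 0, 0.33, 0], [0, 0, 0.45, 0], [0, 0, 0.53, 0], [0, 0, 0.57, 0], [0, 0, 0.575, 0], [0, 0, 0.575, 0]]
  ]
}}

```text
time: 35.2
eef_pos: [0.4332, 0.3509, 0.03]
ee_rot: [2.222, 2.221, 0.001]
force: [-0.6, -0.2, -0.0]
opening: 0.0921
finger_force: 0.0
```

>>> {"method": "send_rows", "body": {
  "targets": [
    [[0, 0, 0, 0], [0, 0, 0, 0], [0, 0, 0, 0], [0, 0, 0, 0], [0, 0, 0, 0], [0, 0, 0, 0], [0, 0, 0, 0], [0, 0, 0, 0]]
  ],
  "grip": 1,
  "grip_force": 30
}}

```text
time: 36.0
eef_pos: [0.4328, 0.351, 0.0296]
ee_rot: [2.221, 2.221, 0.0]
force: [4.8, -0.3, -1.0]
opening: 0.0295
finger_force: 2.5
```

>>> {"method": "send_rows", "body": {
  "targets": [
    [[0, 0, 0, 0], [0, 0, -0.01, 0], [0, 0, -0.04, 0], [0, 0, -0.1, 0], [0, 0, -0.18, 0], [0, 0, -0.27, 0], [0, 0, -0.36, 0], [0, 0, -0.44, 0]]
  ]
}}

```text
time: 36.8
eef_pos: [0.4328, 0.3511, 0.1194]
ee_rot: [2.221, 2.221, 0.001]
force: [0.7, 0.5, -4.6]
opening: 0.0289
finger_force: 30.0
```

>>> {"method": "send_rows", "body": {
  "targets": [
    [[0, 0, -0.05, 0], [0, 0, -0.08, 0], [0, 0, -0.1, 0], [0, 0, -0.1, 0]]
  ]
}}

```text
time: 37.2
eef_pos: [0.4327, 0.351, 0.1378]
ee_rot: [2.221, 2.221, 0.0]
force: [0.4, -0.4, -4.1]
opening: 0.0294
finger_force: 30.0
```

>>> {"method": "send_rows", "body": {
  "targets": [
    [[-0.03, 0, 0, 0], [-0.1, 0, 0, 0], [-0.2, 0, 0, 0], [-0.32, 0, 0, 0], [-0.44, 0, 0, 0], [-0.56, 0, 0, 0], [-0.68, 0, 0, 0], [-0.8, 0, 0, 0]]
  ]
}}

```text
time: 38.0
eef_pos: [0.4319, 0.1884, 0.1373]
ee_rot: [-2.222, -2.221, 0.001]
force: [0.5, -0.9, -4.4]
opening: 0.0294
finger_force: 30.0
```

>>> {"method": "send_rows", "body": {
  "targets": [
    [[-0.11, 0, 0, 0], [-0.22, 0, 0, 0], [-0.33, 0, 0, 0], [-0.44, 0, 0, 0], [-0.55, 0, 0, 0], [-0.66, -0.01, 0, 0], [-0.77, -0.01, 0, 0], [-0.87, -0.012, 0, 0]]
  ]
}}

```text
time: 38.8
eef_pos: [0.429, 0.0148, 0.1374]
ee_rot: [-2.222, -2.221, 0.001]
force: [0.5, 0.3, -3.6]
opening: 0.0295
finger_force: 30.0
```

>>> {"method": "send_rows", "body": {
  "targets": [
    [[-0.1, 0, 0, 0], [-0.2, 0, 0, 0], [-0.3, 0, 0, 0], [-0.39, 0, 0, 0], [-0.47, 0, 0, 0], [-0.53, 0, 0, 0], [-0.56, 0, 0, 0], [-0.57, 0, 0, 0]]
  ]
}}

```text
time: 39.6
eef_pos: [0.4298, -0.0977, 0.1375]
ee_rot: [-2.223, -2.22, 0.0]
force: [0.5, 0.9, -3.5]
opening: 0.0294
finger_force: 30.0
```

```bash
python3 - <<'E'
from h import *
s=bot.grab_frame("side")
print(bot.read_state()["eef_pos"])
cv2.imwrite("pics/crop11.png",cv2.resize(np.array(s["img"])[160:310,270:380],None,fx=3.6,fy=3.6)[:,:,::-1])
E
```

```text
[ 0.42996807 -0.09746256  0.13751539]
```

View pics/crop11.png

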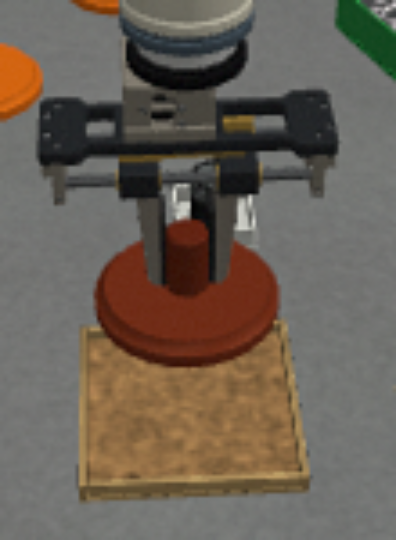

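>>> {"method": "send_rows", "body": {
  "targets": [
    [[0, 0, 0.06, 0], [0, 0, 0.15, 0], [0, 0, 0.25, 0], [0, 0, 0.34, 0], [0, 0, 0.42, 0], [0, 0.003, 0.47, 0], [0, 0.003, 0.488, 0], [0, 0.003, 0.492, 0]]
  ]
}}

```text
time: 40.45
eef_pos: [0.4308, -0.0967, 0.0388]
ee_rot: [-2.221, -2.221, 0.001]
force: [-0.2, -0.3, -4.8]
opening: 0.0291
finger_force: 30.0
```

>>> {"method": "send_rows", "body": {
  "targets": [
    [[0, 0, 0.003, 0], [0, 0, 0.007, 0], [0, 0, 0.01, 0], [0, 0, 0.01, 0], [0, 0, 0.01, 0]]
  ]
}}

```text
time: 40.95
eef_pos: [0.431, -0.0971, 0.0374]
ee_rot: [2.221, 2.221, 0.0]
force: [0.4, 0.2, -4.8]
opening: 0.0292
finger_force: 30.0
```

>>> {"method": "send_rows", "body": {
  "targets": [
    [[0, 0, 0.003, 0], [0, 0, 0.006, 0], [0, 0, 0.006, 0], [0, 0, 0.006, 0]]
  ]
}}

```text
time: 41.35
eef_pos: [0.4309, -0.097, 0.0359]
ee_rot: [-2.221, -2.221, 0.0]
force: [-0.2, -0.3, -4.5]
opening: 0.0293
finger_force: 30.0
```

>>> {"method": "send_rows", "body": {
  "targets": [
    [[0, 0, 0.003, 0], [0, 0, 0.005, 0], [0, 0, 0.005, 0], [0, 0, 0.005, 0]]
  ]
}}

```text
time: 41.75
eef_pos: [0.431, -0.097, 0.0355]
ee_rot: [2.221, 2.221, 0.0]
force: [-2.5, 0.8, 6.9]
opening: 0.0296
finger_force: 30.0
```

Seated; release, rise, and back off to clear the view.

>>> {"method": "send_rows", "body": {
  "targets": [
    [[0, 0, 0, 0], [0, 0, 0, 0], [0, 0, 0, 0], [0, 0, 0, 0], [0, 0, 0, 0], [0, 0, 0, 0], [0, 0, 0, 0]]
  ],
  "grip": -1
}}

```text
time: 42.45
eef_pos: [0.4309, -0.097, 0.035]
ee_rot: [-2.221, -2.221, 0.0]
force: [-0.2, 0.1, 0.2]
opening: 0.0831
finger_force: 0.0
```

>>> {"method": "send_rows", "body": {
  "targets": [
    [[0, 0, -0.04, 0], [0, 0, -0.12, 0], [0, 0, -0.28, 0], [0, 0, -0.46, 0], [0, 0, -0.64, 0], [0, 0, -0.82, 0], [0, 0, -0.95, 0], [0, 0, -1.0, 0]]
  ]
}}

```text
time: 43.25
eef_pos: [0.4321, -0.0973, 0.2381]
ee_rot: [2.219, 2.219, 0.004]
force: [0.1, -0.1, -0.6]
opening: 0.0917
finger_force: 0.0
```

>>> {"method": "send_rows", "body": {
  "targets": [
    [[0.1, -0.02, 0, 0], [0.25, -0.06, 0, 0], [0.4, -0.1, 0, 0], [0.55, -0.14, 0, 0], [0.7, -0.18, 0, 0], [0.85, -0.2, 0, 0], [0.98, -0.2, 0, 0], [1.0, -0.2, 0, 0]]
  ]
}}

```text
time: 44.05
eef_pos: [0.3903, 0.1047, 0.2344]
ee_rot: [-2.218, -2.223, 0.001]
force: [0.6, -0.5, -0.7]
opening: 0.092
finger_force: 0.0
```

>>> {"method": "send_rows", "body": {
  "targets": [
    [[0.1, 0, 0, 0], [0.25, 0, 0, 0], [0.4, 0, 0, 0], [0.55, 0, 0, 0], [0.7, 0, 0, 0], [0.85, 0, 0, 0], [0.98, 0, 0, 0], [1.0, 0, 0, 0]]
  ]
}}

```text
time: 44.85
eef_pos: [0.3911, 0.3042, 0.2343]
ee_rot: [-2.22, -2.223, 0.001]
force: [-0.0, -0.2, 0.4]
opening: 0.0918
finger_force: 0.0
```

```bash
python3 - <<'E'
from h import *
t=bot.grab_frame("top"); s=bot.grab_frame("side")
print(bot.read_state()["eef_pos"],bot.read_state()["time"])
a=cv2.resize(np.array(t["img"])[100:250,270:480],None,fx=1.9,fy=1.9); b=cv2.resize(np.array(s["img"])[190:400,290:500],None,fx=1.9,fy=1.9)
o=np.zeros((400,800,3),np.uint8); o[:285,:399]=a; o[:399,401:800]=b;cv2.imwrite("pics/crop12.png",o[:,:,::-1])
E
```

```text
[0.39075895 0.30234309 0.2342557 ] 44.95
```

View pics/crop12.png

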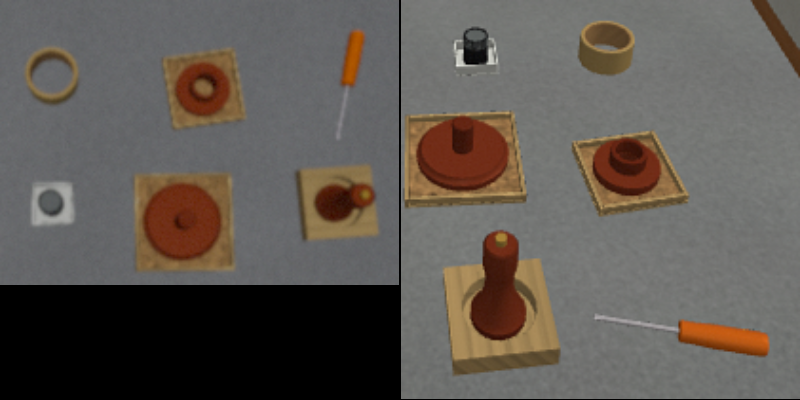

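All four parts stand upright in their carriers: the foot at (183,221), collar at (203,88), holder at (50,203) and stem at (335,203) in the top crop. The tape and screwdriver are unmoved.

```bash
python3 -c "
from cell import bot
print(bot.hand_in())"
```

```text
the job is handed in; nothing more can be done
None
```

The lamp is apart and handed in at about 45 s: lampholder, stem, collar and foot each stand upright in their own carrier, and the tape roll and screwdriver were left untouched.

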